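# Lock the bayonet cap on a filter vessel and hold it home

### The job

Pick up the cap with the orange grip and close the steel filter vessel with it: lower its two lugs through the two slots of the vessel's mouth, push it down against the spring, and turn it clockwise (seen from above) as far as it goes, nearly a quarter turn. Finish while holding: the program ends with the gripper still gripping the cap and pressing it fully home, its round shoulder down on the vessel's collar, and does not let go. Leave the grey spare cap, the beaker and the amber bottle where they stand.

Things in the scene. Friction and masses are not known exactly. Their poses are not given: they have to be found in the camera images.
- cap_mid (a point): Centre, on the axis, of the loose steel bayonet cap with orange grip that stands upright on the bench: 78 mm tall, about 0.2 kg, the same after half a turn; 39 mm above its underside, z up. Plug at the bottom 34 mm in diameter, 34 mm long, nose tapered over 8 mm. Above it a round shoulder 60 mm in diameter, from 5 mm below to 3 mm above this point; the grip is above that.
- grip (a point): Centre of the cap's orange grip bar, 21 mm above cap_mid, on the axis. The bar is 46 mm long along x, 14 mm thick along y, 36 mm high (up to the cap's top, down to its shoulder): pinch it across y, from above.
- lugs (a point): Point on the cap's axis at the height of its two brass lugs, 27.5 mm below cap_mid. The lugs stick out of the plug along +x and -x, tips 26 mm from the axis, each 8 mm wide and 7 mm thick.
- mouth (a point): Centre of the vessel's mouth, level with its flat collar top, 100 mm above the bench, z up. Bore 38 mm in diameter with two slots along +x and -x, 12 mm wide, reaching 28 mm from the axis, an orange dot outside each. Collar 14 mm thick: the lugs clear its underside when cap_mid is less than 10 mm above this point. Fully home, shoulder on collar, cap_mid is 5 mm above it.
- vessel: The vessel, bolted down: steel cylinder 90 mm in diameter, blue band, grey foot 130 x 110 mm, brass port at +x; origin under its centre, axes as the mouth's. Below the collar the lugs can turn only clockwise seen from above (negative about z), 83 degrees from the slots to a fixed stop; green dots on the collar show where the lugs end.
- plunger (a joint): Travel (m) of the sprung white disc inside the mouth: 0 up, grows as the cap's nose pushes it down. It meets the nose when cap_mid is 21 mm above the mouth; 2.4 N there plus 0.8 N for each further mm, 0.016 and about 15 N when the cap is fully home. If the turned cap is let go, the spring lifts it 5 mm, up against the collar.
- spare_mid (a point): Centre of the spare cap, not to be used: grey grip, no lugs, 64 mm tall, 60 mm in diameter, loose on the bench; the point is 32 mm above its underside.
- beaker_mid (a point): Centre of the loose glass beaker, 68 mm in diameter, 90 mm tall; the point is 45 mm above its underside.
- amber_mid (a point): Centre of the loose amber glass bottle, 64 mm in diameter, 130 mm tall; the point is 65 mm above its underside.
Things that resemble listed ones, but are neither listed nor needed, are in the scene too. What is shaped like the part that bears cap_mid but blue or red is not meant.

How it is judged:
By the outcome, as a careful person would: the job done as asked, in the order asked, and still so for the second after the job is handed in, while the arm keeps its last pose, push and grip.
It also fails if it takes over 45 s, if anything falls off the work surface, if the arm or the gripper's body presses on something with over 40 N, if the wrist force passes 120 N, or if a joint passes its speed limit or range.

### The arm

A 6-joint arm with a two-finger parallel gripper is mounted at the origin on the work surface. World frame = base frame: x ahead of the robot, y to its left, z up, the work surface at z = 0. Lengths are in m, angles in rad, forces in N, time in s.
With the tool pointing down it reaches from about 0.375 to 0.975 m from the base axis. Payload 3.8 kg.
Tool frame: the origin (TCP) lies at the very end of the fingers, on their centre line; the grasp point (between the pads) lies bot.grasp_offset behind it (bot.grasp_offset is the distance from the TCP to the grasp point, in m); y points along the fingers, x is the direction in which the jaws open and shut, and the axes are right-handed (so a half turn about y gives the same grasp; the last joint's range is limited). The gripper opens to 85 mm and grips with 20 to 120 N. Pads are 22 mm wide; open, the fingers measure 114 mm over their backs; the gripper's body (76 mm by 85 mm) begins 54 mm behind the grasp point. The pads swing forward as they close: fully open they stand 13 mm farther back than shut.
Start: joints at [-1.276, 0.264, 1.604, -0, 1.274, -0.037], TCP at [0.22, -0.638, 0.231] pointing down, gripper open.
Joint ranges: [-2.63, 2.63], [-0.94, 2.18], [0.31, 2.57], [-1.31, 4.45], [0, 2.66], [-2.55, 2.55]. Speed limits (rad/s): [2.57, 2.57, 3.14, 3.14, 3.14, 3.14].

### API

Orientations are given as a rotation vector (axis times angle).
In Python, from workcell import sensors, read_camera, job, bot gives the robot as it stands.
- The arm moves only by the tool arm_command, never from a script. Its argument "deltas" is a list of rows, each a list of 4 numbers: the shift along the tool's x, y, z in m, then the turn about the tool's y in rad. A call has 1 to 20 rows; each row shifts and turns the commanded pose from where the row before left it, along the tool's axes as they then stand; what a row does not reach is not made up. A row lasts 1/8 s, in which the tool goes at most 62.5 mm and 10.7 degrees, less where a joint would pass 70% of its speed; a pose out of reach is approached as far as the arm can. A call is refused whole if a number of a shift passes 0.0625 or a number of a turn 0.188, either way. A call with a gripper value outside its range is refused whole. "fingers" is the finger opening in m, from 0 to 0.0854, set as the call begins (left out, the last holds). The fingers move at their own pace and stop on an object; "newtons" is the grip in N (left out, the last holds). Time passes only in rows, so rows that do not move let the fingers close. It gives the time, the measured TCP pose, the force and the opening at its end, in the units of the state.
- sensors.read_state(): the state, without advancing time (a new reading comes with each control period).
- read_camera(name): name is "scene" or "top"; returns a dict with "color" (384x512x3 uint8, red, green, blue), "vfov" (degrees; the focal length in pixels is half the picture's height over the tangent of half this angle, whatever the lens; pixels are square), "cx", "cy" (the principal point, pixels), "dist_coeffs" ([k1, k2, p1, p2, k3] as OpenCV has them; the pictures are not rectified), "R" (3x3) and "t" (3): a world point X has camera coordinates R X + t. Camera axes: x right, y down, z forward; pixel columns grow to the right and rows downward; lengths in m; the calibration is good to about 2 mm. A picture is of the moment at which its call begins. There is no depth.
- job.finish_job(): hands the job in, once; it reports no verdict.
The state is a dict: "time": time; "q": joint angles; "joint_vel": joint speeds; "joint_torque": joint torques, N m; "tool_pos": TCP position; "tcp_rot": TCP orientation; "wrist_force": force on the tool from outside, world axes, zero at the start; "torque": the same for the moment, N m; "width": opening from 0.0 (shut) to 1.0 (fully open).
Only numpy, scipy, OpenCV 4.12 (cv2) and the standard library are available. Lean on these libraries where they do the work, as an engineer would, in place of code of your own. Each camera call takes 0.05 s, during which the arm holds its last target.

## Working session

There is one attempt and no reset: what is moved stays moved. The work goes in short steps, Python scripts to look and compute and a tool call to move; the robot and the scene stay as the last step left them, time stands still between calls to the robot, and variables do not carry over. Pictures are saved under pics/ and viewed, and the job is handed in when it is done.

Besides the shell and the picture viewer there is one more tool, called as name(argument=value, ...) on one line, values as JSON. arm_command: Moves the arm, as the interface text tells. Its arguments: {"type":"object","properties":{"deltas":{"type":"array"},"fingers":{"type":"number"},"newtons":{"type":"number"}},"required":["deltas"]}

```bash
ls; mkdir -p pics; python3 - <<'E'
from workcell import sensors, read_camera, job, bot
import cv2
s=sensors.read_state();print(s, bot.grasp_offset)
for n in("scene","top"):
    c=read_camera(n);cv2.imwrite(f"pics/{n}0.png",cv2.cvtColor(c["color"],cv2.COLOR_RGB2BGR))
    print(n,{k:v for k,v in c.items() if k!="color"})
E
```

```text
pics
{'time': 0.0, 'q': array([-1.27586986e+00,  2.64769921e-01,  1.60541206e+00,  4.30235560e-06,
        1.27370484e+00, -3.69273960e-02]), 'joint_vel': array([-0.00137568, -0.00177257,  0.00102421, -0.00082431, -0.00157774,
        0.00176022]), 'joint_torque': array([-1.09652483e-03, -5.15115595e+01, -3.67315829e+01, -2.06398513e-04,
        1.28416266e-02,  2.29273257e-05]), 'tool_pos': array([ 0.21967574, -0.63745762,  0.22993019]), 'tcp_rot': array([-1.34667324,  0.96265941, -0.95965491]), 'wrist_force': array([0.09054938, 0.85197277, 0.19713431]), 'torque': array([-0.02364997, -0.02852011,  0.06534352]), 'width': 0.9990153463725765} 0.0187
scene {'vfov': 49.85944792732688, 'cx': 259.8700972434397, 'cy': 183.61624995579209, 'dist_coeffs': array([-0.0198493,  0.       ,  0.       ,  0.       ,  0.       ]), 'R': array([[-0.02691536,  0.99946332,  0.01867193],
       [ 0.76498919,  0.03261756, -0.64321663],
       [-0.64348046, -0.00302858, -0.76545655]]), 't': array([-0.02252581, -0.40290036,  1.59811649])}
top {'vfov': 47.138056129952076, 'cx': 244.51232063683327, 'cy': 185.18944212173474, 'dist_coeffs': array([0.00379466, 0.        , 0.        , 0.        , 0.        ]), 'R': array([[-2.60261670e-02, -9.99660247e-01, -1.42459623e-03],
       [-9.97994371e-01,  2.60650053e-02, -5.76875222e-02],
       [ 5.77050548e-02, -7.96460719e-05, -9.98333672e-01]]), 't': array([0.02790286, 0.59642708, 1.14897602])}
```

View pics/scene0.png

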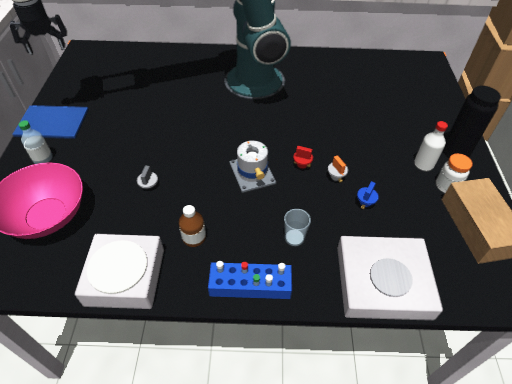

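View pics/top0.png

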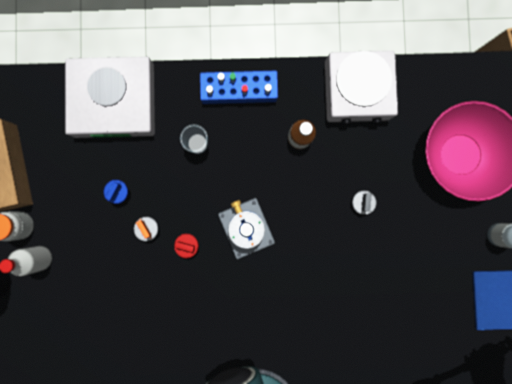

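Caps in the top view:
- blue (116,192)
- orange-on-steel (145,229)
- red (186,246)
- grey spare (364,203)

The one at (145,229), which is (338,168) in the scene view, fits: it has an orange grip on a steel shoulder. The vessel is at (246,230). I'll confirm this in enlarged crops.

```bash
python3 - <<'E'
import cv2,numpy as np
t=cv2.imread("pics/top0.png");s=cv2.imread("pics/scene0.png")
a=cv2.resize(t[205:253,120:170],(400,384),interpolation=cv2.INTER_CUBIC)
b=cv2.resize(t[195:265,210:280],(390,384),interpolation=cv2.INTER_CUBIC)
cv2.imwrite("pics/crop_top.png",np.hstack([a,b]))
a=cv2.resize(s[145:193,315:365],(400,384),interpolation=cv2.INTER_CUBIC)
b=cv2.resize(s[130:195,222:287],(390,384),interpolation=cv2.INTER_CUBIC)
cv2.imwrite("pics/crop_scene.png",np.hstack([a,b]))
E
```

```text
(no output)
```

View pics/crop_top.png

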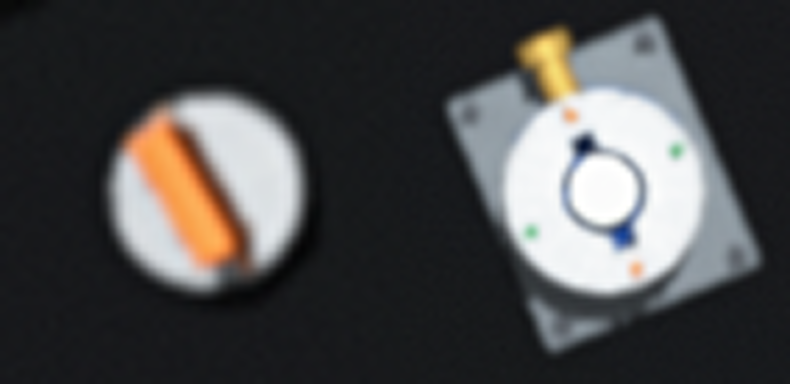

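View pics/crop_scene.png

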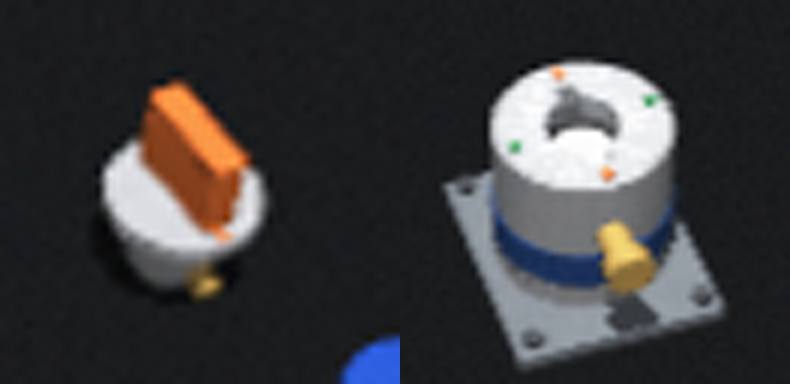

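Confirmed: steel cap, orange bar, brass lug under the bar's end. The vessel crop shows the slots, the orange and green dots, and the port. Now I'll measure.

```bash
cat > h.py <<'E'
import cv2,numpy as np
from workcell import sensors, read_camera, job, bot
def K(c):
    f=c["color"].shape[0]/2/np.tan(np.radians(c["vfov"])/2)
    return np.array([[f,0,c["cx"]],[0,f,c["cy"]],[0,0,1]])
def ray(c,px,z):
    u=cv2.undistortPoints(np.array(px,float).reshape(-1,1,2),K(c),c["dist_coeffs"])[:,0]
    d=np.c_[u,np.ones(len(u))]@c["R"]; o=-c["R"].T@c["t"]
    return o+d*((z-o[2])/d[:,2])[:,None]
def proj(c,X):
    return cv2.projectPoints(np.array(X,float).reshape(-1,1,3),cv2.Rodrigues(c["R"])[0],c["t"],K(c),c["dist_coeffs"])[0][:,0]
def blobs(w):
    # weighted centroids of connected blobs
    n,l=cv2.connectedComponents((w>0.25).astype(np.uint8))
    out=[]
    for i in range(1,n):
        m=cv2.dilate((l==i).astype(np.uint8),np.ones((3,3)))*w
        y,x=np.nonzero(m); ww=m[y,x]
        out.append((np.dot(ww,x)/ww.sum(),np.dot(ww,y)/ww.sum(),ww.sum()))
    return out
E
python3 - <<'E'
from h import *
for n,cap,ves in(("scene",(310,370,140,195),(222,287,130,195)),("top",(120,170,205,253),(210,280,195,265))):
    c=read_camera(n); im=c["color"].astype(float); r,g,b=im[...,0],im[...,1],im[...,2]
    hsv=cv2.cvtColor(c["color"],cv2.COLOR_RGB2HSV); h,s,v=[hsv[...,i].astype(float) for i in range(3)]
    def win(m,w):
        o=np.zeros_like(m,dtype=float); o[w[2]:w[3],w[0]:w[1]]=m[w[2]:w[3],w[0]:w[1]]; return o
    print(n)
    og=win(np.clip((r-b-25)/80,0,1)*(h<17),ves); gr=win(np.clip((g-r-10)/60,0,1)*(h>40)*(h<85),ves)
    for nm,w in(("orange",og),("green",gr)):
        for B in blobs(w): print(nm,np.round(B,2),np.round(ray(c,B[:2],0.1)[0],4))
    # cap disc: bright or orange ; rectify to plane points
    m=win((v>110),cap).astype(np.uint8)
    ob=win((h<17)&(s>130)&(v>(200 if 1 else 0)),cap).astype(np.uint8)
    cn=max(cv2.findContours(ob,cv2.RETR_EXTERNAL,cv2.CHAIN_APPROX_NONE)[0],key=cv2.contourArea)[:,0]
    y,x=np.nonzero(ob); P=ray(c,np.c_[x,y],0.078)[:,:2]
    rr=cv2.minAreaRect((P*1000).astype(np.float32)); 
    ev,V=np.linalg.eigh(np.cov(P.T)); d=V[:,1]
    print("bartop mean",P.mean(0).round(4),"rect",rr,"pca deg",np.degrees(np.arctan2(d[1],d[0])),np.sqrt(12*ev))
    cn=max(cv2.findContours(m,cv2.RETR_EXTERNAL,cv2.CHAIN_APPROX_NONE)[0],key=cv2.contourArea)[:,0]
    P=ray(c,cn,0.042)[:,:2]; cc,rad=cv2.minEnclosingCircle((P*1000).astype(np.float32)); print("disc",cc,rad)
    vm=win((v>150)&(s<60),ves).astype(np.uint8)
    cn=max(cv2.findContours(vm,cv2.RETR_EXTERNAL,cv2.CHAIN_APPROX_NONE)[0],key=cv2.contourArea)[:,0]
    P=ray(c,cn,0.1)[:,:2]; cc,rad=cv2.minEnclosingCircle((P*1000).astype(np.float32)); print("collar",cc,rad)
E
```

```text
scene
orange [247.81 141.83   3.6 ] [ 0.4478 -0.0033  0.1   ]
orange [256.12 158.87   3.89] [0.5166 0.0238 0.1   ]
green [263.35 146.43   4.2 ] [0.465  0.0435 0.1   ]
green [240.69 154.29   3.27] [ 0.5003 -0.0216  0.1   ]
bartop mean [0.491  0.2566] rect ((489.6556701660156, 231.84912109375), (122.34288787841797, 59.5593147277832), 62.24216842651367) pca deg 73.45876216401687 [0.04572194 0.11292516]
disc (479.3575439453125, 269.6189880371094) 45.80002212524414
collar (485.1198425292969, 10.41517162322998) 44.785423278808594
top
orange [240.17 215.59   3.62] [0.5178 0.0249 0.1   ]
orange [251.91 243.57   3.38] [ 0.4489 -0.002   0.1   ]
green [259.18 221.92   4.17] [ 0.5011 -0.0212  0.1   ]
green [232.99 236.9    4.23] [0.4663 0.0438 0.1   ]
bartop mean [0.491 0.27 ] rect ((491.0213623046875, 269.969482421875), (45.07685852050781, 12.300055503845215), 28.948461532592773) pca deg -150.85528809575175 [0.01239672 0.04550999]
disc (490.67572021484375, 270.7292785644531) 31.027063369750977
collar (489.4676208496094, 9.996809959411621) 66.42521667480469
```

```bash
python3 - <<'E'
from h import *
c=read_camera("scene"); hsv=cv2.cvtColor(c["color"],cv2.COLOR_RGB2HSV)[150:185,325:352]
h,s,v=[hsv[...,i] for i in range(3)]
print(np.where((h<17)&(s>110),v,0)[2:28,5:24])
for t in(225,240,250):
    ob=((h<17)&(s>110)&(v>t)).astype(np.uint8)
    n,l,st,ce=cv2.connectedComponentsWithStats(ob); i=1+np.argmax(st[1:,4])
    y,x=np.nonzero(l==i);P=ray(c,np.c_[x+325,y+150],0.078)[:,:2];ev,V=np.linalg.eigh(np.cov(P.T));d=V[:,1]
    print(t,P.mean(0).round(4),np.degrees(np.arctan2(d[1],d[0])),np.sqrt(12*ev))
m=((v>150)|((h<17)&(s>110))).astype(np.uint8)
E
```

```text
[[  0   0   0   0   0   0   0   0   0   0   0   0   0   0   0   0   0   0
    0]
 [  0   0   0   0   0   0   0   0   0   0   0   0   0   0   0   0   0   0
    0]
 [  0   0   0   0   0   0   0   0   0   0   0   0   0   0   0   0   0   0
    0]
 [  0   0   0   0   0   0 124 130  68   0   0   0   0   0   0   0   0   0
    0]
 [  0   0   0   0 185 240 246 248 181   0   0   0   0   0   0   0   0   0
    0]
 [  0   0   0  73 228 249 250 250 249 170   0   0   0   0   0   0   0   0
    0]
 [  0   0   0  71 136 242 250 250 250 250 173   0   0   0   0   0   0   0
    0]
 [  0   0   0 127 142 160 243 250 250 250 232 119   0   0   0   0   0   0
    0]
 [  0   0   0 117 136 136 168 242 250 250 249 227 115   0   0   0   0   0
    0]
 [  0   0  56 116 135 135 138 183 244 250 250 248 200  79   0   0   0   0
    0]
 [  0   0   0 123 135 136 135 140 205 247 250 250 248 191  70   0   0   0
    0]
 [  0   0   0 136 136 131 134 136 146 225 249 250 250 247 185  67   0   0
    0]
 [  0   0   0 130 133 132 132 133 135 145 232 249 250 250 247 177  57   0
    0]
 [  0   0   0 140 131 132 134 133 133 114 130 2
[... 654 characters left out ...]
   0   0   0   0   0
    0]
 [  0   0   0   0   0   0   0   0   0   0   0   0 240 230   0   0   0   0
    0]
 [  0   0   0   0   0   0   0   0   0   0   0   0   0   0   0   0   0   0
    0]
 [  0   0   0   0   0   0   0   0   0   0   0   0   0   0   0   0   0   0
    0]
 [  0   0   0   0   0   0   0   0   0   0   0   0   0   0   0   0   0   0
    0]]
225 [0.4918 0.2693] -151.97536431449993 [0.01241933 0.04484136]
240 [0.4915 0.2694] -150.3141868094432 [0.01097891 0.04267512]Traceback (most recent call last):
  File "<stdin>", line 7, in <module>
    return _wrapfunc(a, 'argmax', axis=axis, out=out, **kwds)
    return bound(*args, **kwds)
ValueError: attempt to get argmax of an empty sequence
```

```bash
cat >> h.py <<'E'
from scipy.spatial.transform import Rotation as Rn
def pose():
    s=sensors.read_state(); return s,np.array(s["tool_pos"]),Rn.from_rotvec(s["tcp_rot"]).as_matrix()
def plan(target,jaw_deg):
    s,p,R=pose(); yaw=np.degrees(np.arctan2(R[1,0],R[0,0])); 
    d=R.T@(np.array(target)-p)
    turn=(yaw-jaw_deg+90)%180-90   # about tool y(down): + = clockwise
    print("t",s["time"],"p",p.round(4),"yaw",yaw.round(2),"y",R[:,1].round(3),"q",s["q"].round(3),"F",s["wrist_force"].round(2),"T",s["torque"].round(3),"w",round(s["width"],3))
    print("delta tool now",d.round(4),"turn cw rad",round(np.radians(turn),4))
    Ra=R@Rn.from_rotvec([0,np.radians(turn),0]).as_matrix()
    print("delta after turn",(Ra.T@(np.array(target)-p)).round(4))
E
python3 - <<'E'
from h import *
plan([0.4913,0.2697,0.14],118.7)
E
```

```text
t 0.25 p [ 0.2198 -0.6379  0.2306] yaw -70.99 y [-0.     0.001 -1.   ] q [-1.276  0.264  1.605  0.     1.274 -0.037] F [ 0.56 -0.09  0.2 ] T [ 0.004 -0.04  -0.011] w 1.006
delta tool now [-0.7695  0.0915  0.5523] turn cw rad -0.1692
delta after turn [-0.6656  0.0915  0.674 ]
```

arm_command(deltas=[[-0.0276, 0, 0.0391, 0], [-0.0276, 0, 0.0391, 0], [-0.0276, 0, 0.0391, 0], [-0.0276, 0, 0.0391, 0], [-0.0276, 0, 0.0391, 0], [-0.0276, 0, 0.0391, 0], [-0.0276, 0, 0.0391, 0], [-0.0276, 0, 0.0391, 0], [-0.0276, 0, 0.0391, 0], [-0.0276, 0, 0.0391, 0]], fingers=0.05, newtons=90)

```text
time: 1.5
tool_pos: [0.5004, -0.2485, 0.2314]
tcp_rot: [-1.348, 0.961, -0.962]
wrist_force: [-0.1, 0.8, -0.4]
width: 0.587
```

arm_command(deltas=[[-0.045, 0, 0.0147, 0], [-0.045, 0, 0.0147, 0], [-0.045, 0, 0.0147, 0], [-0.045, 0, 0.0147, 0], [-0.045, 0, 0.0147, 0], [-0.045, 0, 0.0147, 0], [-0.045, 0, 0.0147, 0], [-0.045, 0, 0.0147, 0], [-0.045, 0, 0.0147, 0], [-0.045, 0, 0.0147, 0], [-0.044, 0, 0.0147, 0]])

```text
time: 2.88
tool_pos: [0.4913, 0.2715, 0.2313]
tcp_rot: [-1.348, 0.961, -0.961]
wrist_force: [1.4, 0.4, 0.4]
width: 0.584
```

arm_command(deltas=[[0, 0, 0, -0.18], [0, 0, 0, -0.18], [0, 0, 0, -0.18], [0, 0, 0, -0.18], [0, 0, 0, -0.18], [0, 0, 0, -0.18], [0, 0, 0, -0.18], [0, 0, 0, -0.18], [0, 0, 0, -0.18], [0, 0, 0, -0.18], [0, 0, 0, -0.18], [0, 0, 0, -0.18], [0, 0, 0, -0.18], [0, 0, 0, -0.18], [0, 0, 0, -0.18], [0, 0, 0, -0.18], [0, 0, 0, -0.18], [0, 0, 0, -0.18], [0, 0, 0, 0]])

```text
time: 5.25
tool_pos: [0.4915, 0.2698, 0.2312]
tcp_rot: [-0.975, -1.517, 1.517]
wrist_force: [0.5, 0.2, 0.5]
width: 0.586
```

```bash
python3 - <<'E'
from h import *
plan([0.4913,0.2697,0.12],118.7)
E
```

```text
t 5.25 p [0.4915 0.2698 0.2312] yaw 114.54 y [-0. -0. -1.] q [ 0.458  0.048  1.851  0.     1.242 -1.541] F [0.48 0.16 0.49] T [-0.028 -0.027 -0.028] w 0.586
delta tool now [-0.      0.1112  0.0002] turn cw rad -0.0727
delta after turn [0.     0.1112 0.0002]
```

arm_command(deltas=[[0, 0.03, 0, -0.073], [0, 0.03, 0, 0], [0, 0.03, 0, 0], [0, 0.021, 0, 0], [0, 0, 0, 0]])

```text
time: 5.88
tool_pos: [0.4899, 0.269, 0.1181]
tcp_rot: [-0.927, -1.563, 1.57]
wrist_force: [0.1, 0.5, 0.6]
width: 0.587
```

```bash
python3 - <<'E'
from h import *
plan([0.4913,0.2697,0.048],118.7)
o=[]
for n in("scene","top"):
    c=read_camera(n); im=cv2.cvtColor(c["color"],cv2.COLOR_RGB2BGR)
    u,v=proj(c,[0.4913,0.2697,0.08])[0].astype(int); o.append(cv2.resize(im[v-40:v+40,u-40:u+40],(400,400),interpolation=cv2.INTER_CUBIC))
cv2.imwrite("pics/pre.png",np.hstack(o))
E
```

```text
t 5.875 p [0.4899 0.269  0.1181] yaw 118.67 y [-0.004 -0.002 -1.   ] q [ 0.458  0.147  1.964  0.     1.035 -1.614] F [0.08 0.47 0.58] T [-0.055  0.015 -0.004] w 0.587
delta tool now [-0.0001  0.0701 -0.0019] turn cw rad -0.0005
delta after turn [-0.0001  0.0701 -0.0019]
```

View pics/pre.png

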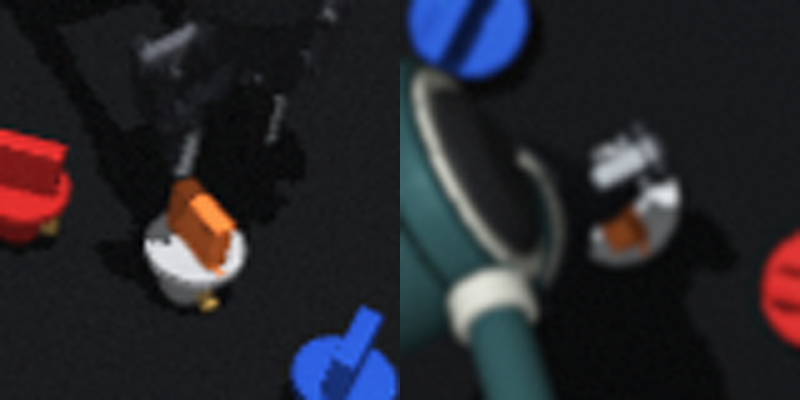

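The fingers straddle the orange bar with the jaw direction across it. Going down.

arm_command(deltas=[[0, 0.02, 0, 0], [0, 0.02, 0, 0], [0, 0.02, 0, 0], [0, 0.01, 0, 0], [0, 0, 0, 0], [0, 0, 0, 0]])

```text
time: 6.72
tool_pos: [0.4925, 0.2703, 0.0515]
tcp_rot: [-0.929, -1.571, 1.568]
wrist_force: [-0.5, 0.6, -0.3]
width: 0.586
```

```bash
python3 - <<'E'
from h import *
plan([0.4913,0.2697,0.048],118.7)
E
```

```text
t 6.725 p [0.4925 0.2703 0.0515] yaw 118.82 y [ 0.002  0.001 -1.   ] q [ 0.458  0.229  2.008 -0.     0.902 -1.616] F [-0.45  0.61 -0.29] T [ 0.014 -0.024  0.039] w 0.586
delta tool now [0.0001 0.0035 0.0014] turn cw rad 0.0021
delta after turn [0.     0.0035 0.0014]
```

arm_command(deltas=[[0, 0.002, 0, 0], [0, 0, 0, 0], [0, 0, 0, 0]])

```text
time: 7.1
tool_pos: [0.4917, 0.2699, 0.0485]
tcp_rot: [-0.928, -1.57, 1.569]
wrist_force: [0.4, -0.1, 0.4]
width: 0.585
```

```bash
python3 - <<'E'
from h import *
plan([0.4913,0.2697,0.048],118.7)
E
```

```text
t 7.1 p [0.4917 0.2699 0.0485] yaw 118.83 y [ 0.  0. -1.] q [ 0.458  0.233  2.01   0.     0.898 -1.616] F [ 0.44 -0.07  0.41] T [ 0.046  0.083 -0.022] w 0.585
delta tool now [-0.      0.0005  0.0004] turn cw rad 0.0022
delta after turn [-0.      0.0005  0.0004]
```

arm_command(deltas=[[0, 0, 0, 0], [0, 0, 0, 0], [0, 0, 0, 0], [0, 0, 0, 0], [0, 0, 0, 0], [0, 0, 0, 0]], fingers=0.0, newtons=90)

```text
time: 7.85
tool_pos: [0.4919, 0.27, 0.0485]
tcp_rot: [-0.928, -1.57, 1.569]
wrist_force: [0.6, 0.3, 1.1]
width: 0.15
```

```bash
python3 - <<'E'
from h import *
plan([0.4917,0.2699,0.0485],118.7)
E
```

```text
t 7.85 p [0.4919 0.27   0.0485] yaw 118.83 y [ 0.001  0.    -1.   ] q [ 0.458  0.233  2.01  -0.     0.898 -1.616] F [0.58 0.33 1.1 ] T [ 0.042 -0.026 -0.019] w 0.15
delta tool now [0.     0.     0.0002] turn cw rad 0.0023
delta after turn [0.     0.     0.0002]
```

arm_command(deltas=[[0, -0.02, 0, 0], [0, -0.03, 0, 0], [0, -0.03, 0, 0], [0, -0.03, 0, 0], [0, -0.035, 0, 0], [0, 0, 0, 0.065], [0, 0, 0, 0.065], [0, 0, 0, 0]])

```text
time: 8.85
tool_pos: [0.4908, 0.2695, 0.1923]
tcp_rot: [-1.007, -1.477, 1.48]
wrist_force: [-0.4, 0.5, -1.5]
width: 0.146
```

```bash
python3 - <<'E'
from h import *
plan([0.483,0.011,0.19],111.4)
E
```

```text
t 8.85 p [0.4908 0.2695 0.1923] yaw 111.42 y [-0.002 -0.001 -1.   ] q [ 0.458  0.077  1.895  0.     1.172 -1.487] F [-0.36  0.55 -1.5 ] T [ 0.022 -0.002  0.067] w 0.146
delta tool now [-0.2378  0.0026  0.1017] turn cw rad 0.0004
delta after turn [-0.2378  0.0026  0.1016]
```

arm_command(deltas=[[-0.015, 0, 0.0064, 0], [-0.03, 0, 0.0127, 0], [-0.03, 0, 0.0127, 0], [-0.03, 0, 0.0127, 0], [-0.03, 0, 0.0127, 0], [-0.03, 0, 0.0127, 0], [-0.03, 0, 0.0127, 0], [-0.025, 0, 0.011, 0], [-0.0178, 0, 0.008, 0], [0, 0, 0, 0], [0, 0, 0, 0], [0, 0, 0, 0]])

```text
time: 10.35
tool_pos: [0.4836, 0.0119, 0.1932]
tcp_rot: [-1.008, -1.479, 1.479]
wrist_force: [-0.0, -1.4, -2.7]
width: 0.153
```

```bash
python3 - <<'E'
from h import *
plan([0.483,0.011,0.19],111.4)
o=[]
for n in("scene","top"):
    c=read_camera(n); im=cv2.cvtColor(c["color"],cv2.COLOR_RGB2BGR)
    u,v=proj(c,[0.483,0.011,0.13])[0].astype(int); o.append(cv2.resize(im[v-40:v+40,u-40:u+40],(400,400),interpolation=cv2.INTER_CUBIC))
cv2.imwrite("pics/above.png",np.hstack(o))
E
```

```text
t 10.35 p [0.4836 0.0119 0.1932] yaw 111.43 y [-0.  0. -1.] q [-0.027 -0.074  2.044  0.     1.172 -1.972] F [-0.03 -1.36 -2.65] T [-0.012 -0.001  0.016] w 0.153
delta tool now [-0.0006  0.0032  0.0008] turn cw rad 0.0005
delta after turn [-0.0006  0.0032  0.0008]
```

View pics/above.png

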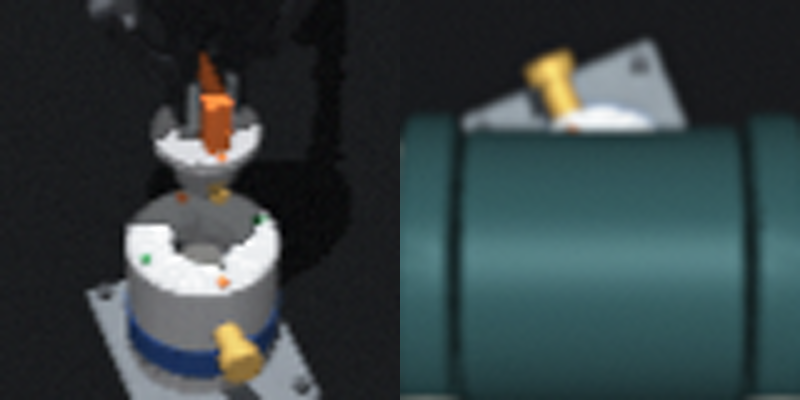

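The scene view shows the cap about 40 mm above the mouth, with its front lug over the front orange dot. I'll check the sideways alignment with the camera before lowering.

```bash
python3 - <<'E'
from h import *
c=read_camera("scene"); s,p,R=pose()
hsv=cv2.cvtColor(c["color"],cv2.COLOR_RGB2HSV); h,sa,v=[hsv[...,i].astype(int) for i in range(3)]
a=np.radians(21.43); ex=np.array([np.cos(a),np.sin(a),0]); mid=p-[0,0,.0095]
L=mid+[0,0,-.0275]
print("pred lug end-face centre",proj(c,L+ex*.026), "lug mid",proj(c,L+ex*.0215))
u,w=proj(c,L+ex*.025)[0].astype(int)
print(u,w); sl=np.s_[w-5:w+6,u-7:u+8]
print("hue");print(h[sl]);print("val");print(np.where(sa[sl]>90,v[sl],0))
ey=np.array([-ex[1],ex[0],0])
# shoulder left/right extreme predicted vs measured at row of shoulder centre
t=np.linspace(0,2*np.pi,200)
for z in(-.005,.003):
    q=proj(c,mid+[0,0,z]+.03*np.c_[np.cos(t),np.sin(t),0*t]); print("shoulder z",z,"min",q.min(0),"max",q.max(0))
u,w=proj(c,mid)[0].astype(int); print(w)
for r in range(w-4,w+6,2): print(r,u-16,v[r,u-16:u+17])
E
```

```text
pred lug end-face centre [[255.6031207  142.67019431]] lug mid [[255.06557405 141.60077646]]
255 142
hue
[[105 120 120 128 114 105 120 120 120 120 120 105  90 135 100]
 [120 110 120 120 128 105 120 130  90 100 120  75 105 135  60]
 [120 120 135 105 120 114  24  19  19  18 135 100  90 110 120]
 [110 120 120 120 120  16  20  20  20  18 130 140 110  30  90]
 [ 11  12 120 105 113  20  19  19  20  19  20  90 105 105 110]
 [ 10   9  15 108 110 110  19  19  19  19  25 105 110 105 120]
 [ 11  11 105 108  98 102  19  19  20  19 100  90 110 113 120]
 [  0  90  96 105 105  98  90  15  30  90 108 105  98 105 105]
 [ 90 105  90 105 105  98 100 105  98 102 105 102  96 105 102]
 [ 98 113 113 110 102 102  98  90  98 105 105 102 113  90  72]
 [105 105 105 105 108 105  90  98 105  98 108 105 102 105  71]]
val
[[  0   0   0   0   0   0   0   0   0   0   0   0   0   0   0]
 [  0   0   0   0   0   0   0   0   0   0   0   0   0   0   0]
 [  0   0   0   0   0   0   0   0   0   0   0   0   0   0   0]
 [  0   0   0   0   0   0 101 106  98   0   0   0   0   0   0]
 [  0   0   0   0   0   0  95 105 166 140   0
[... 578 characters left out ...]
29  30  29  29  30  28  48  80  89  56  29  26  65 104  87 106 166
 183 167 157 157 117  66  77  92  68  40  30  30  32  29  30]
127 236 [ 31  29  28  30  30  30  57  84  93  91  88  59  32  65 103  87 104 148
 158 157 154 156 121  96  93  92  93  70  39  27  31  31  27]
129 236 [ 28  28  28  28  29  31  70  89  92  93 183 155  89  93  91  75 107 149
 157 156 154 152 117 180 213 213 220 179  87  29  30  30  29]
131 236 [ 27  28  31  30  28  30  46 176 214 221 223 218 215 215 213 213 162 148
 156 153 152 147 195 224 223 224 217 143  43  31  31  32  29]
133 236 [ 28  29  30  29  27  30  33 110 150 198 220 222 223 221 223 224 218 197
 176 168 180 182 207 225 220 180 109  51  27  31  30  30  32]
```

Prediction and image agree within 0.3 px, under 1 mm. I'll correct slightly and lower to just above the mouth.

arm_command(deltas=[[-0.0006, 0.01, 0.0008, 0], [0, 0.015, 0, 0], [0, 0.01, 0, 0], [0, 0.006, 0, 0], [0, 0, 0, 0], [0, 0, 0, 0], [0, 0, 0, 0]])

```text
time: 11.38
tool_pos: [0.4837, 0.0105, 0.1529]
tcp_rot: [-1.01, -1.479, 1.478]
wrist_force: [0.2, 0.0, -2.8]
width: 0.148
```

```bash
python3 - <<'E'
from h import *
plan([0.483,0.0107,0.135],111.4)
E
```

```text
t 11.375 p [0.4837 0.0105 0.1529] yaw 111.38 y [ 0.001 -0.    -1.   ] q [-0.03  -0.037  2.088  0.     1.089 -1.974] F [ 0.2   0.05 -2.79] T [-0.033 -0.006  0.012] w 0.148
delta tool now [0.0004 0.0179 0.0006] turn cw rad -0.0004
delta after turn [0.0004 0.0179 0.0006]
```

arm_command(deltas=[[0, 0.004, 0, 0], [0, 0.004, 0, 0], [0, 0.004, 0, 0], [0, 0.003, 0, 0], [0, 0, 0, 0], [0, 0, 0, 0]])

```text
time: 12.12
tool_pos: [0.4832, 0.0105, 0.1373]
tcp_rot: [-1.009, -1.478, 1.479]
wrist_force: [0.2, 0.8, -2.1]
width: 0.146
```

```bash
python3 - <<'E'
from h import *
plan([0.483,0.0107,0.135],111.4)
E
```

```text
t 12.125 p [0.4832 0.0105 0.1373] yaw 111.38 y [-0.  0. -1.] q [-0.03  -0.02   2.103  0.     1.059 -1.974] F [ 0.23  0.85 -2.08] T [-0.025 -0.025 -0.04 ] w 0.146
delta tool now [0.0002 0.0023 0.0001] turn cw rad -0.0003
delta after turn [0.0002 0.0023 0.0001]
```

The lugs are 3 mm into the slots with no contact force. Continuing down.

arm_command(deltas=[[0, 0.004, 0, 0], [0, 0.004, 0, 0], [0, 0.003, 0, 0], [0, 0.003, 0, 0], [0, 0, 0, 0], [0, 0, 0, 0]])

```text
time: 12.88
tool_pos: [0.4834, 0.0105, 0.1239]
tcp_rot: [-1.009, -1.479, 1.478]
wrist_force: [-1.7, 0.1, 5.4]
width: 0.147
```

```bash
python3 - <<'E'
from h import *
plan([0.483,0.0107,0.1145],111.4)
E
```

```text
t 12.875 p [0.4834 0.0105 0.1239] yaw 111.38 y [ 0. -0. -1.] q [-0.03  -0.004  2.115  0.     1.031 -1.974] F [-1.72  0.12  5.39] T [ 0.047  0.465 -0.011] w 0.147
delta tool now [0.0003 0.0094 0.0004] turn cw rad -0.0003
delta after turn [0.0003 0.0094 0.0004]
```

arm_command(deltas=[[0, 0.004, 0, 0], [0, 0.0035, 0, 0], [0, 0, 0, 0], [0, 0, 0, 0], [0, 0, 0, 0]])

```text
time: 13.5
tool_pos: [0.4836, 0.0106, 0.1173]
tcp_rot: [-1.009, -1.479, 1.478]
wrist_force: [-4.3, -0.4, 10.4]
width: 0.145
```

```bash
python3 - <<'E'
from h import *
plan([0.483,0.0107,0.1145],111.4)
E
```

```text
t 13.5 p [0.4836 0.0106 0.1173] yaw 111.39 y [ 0.001 -0.    -1.   ] q [-0.03   0.004  2.121  0.     1.017 -1.974] F [-4.34 -0.4  10.35] T [0.09  0.932 0.013] w 0.145
delta tool now [0.0003 0.0028 0.0005] turn cw rad -0.0002
delta after turn [0.0003 0.0028 0.0005]
```

arm_command(deltas=[[0.0004, 0.001, 0.0009, 0], [0, 0, 0, 0], [0, 0, 0, 0]])

```text
time: 13.88
tool_pos: [0.4834, 0.0105, 0.1168]
tcp_rot: [-1.011, -1.48, 1.478]
wrist_force: [-2.8, 0.8, 11.8]
width: 0.15
```

```bash
python3 - <<'E'
from h import *
plan([0.483,0.0107,0.1145],111.4)
E
```

```text
t 13.875 p [0.4834 0.0105 0.1168] yaw 111.39 y [ 0.003 -0.    -1.   ] q [-0.03   0.003  2.123 -0.     1.014 -1.974] F [-2.75  0.85 11.77] T [ 0.054  0.665 -0.005] w 0.15
delta tool now [0.0003 0.0023 0.0004] turn cw rad -0.0002
delta after turn [0.0003 0.0023 0.0004]
```

arm_command(deltas=[[0, 0.0005, 0, 0.08], [0, 0, 0, 0.1], [0, 0, 0, 0.1], [0, 0, 0, 0.1], [0, 0, 0, 0]])

```text
time: 14.5
tool_pos: [0.4848, 0.0105, 0.1169]
tcp_rot: [-1.217, -1.208, 1.201]
wrist_force: [-0.2, -0.6, 11.4]
width: 0.148
```

```bash
python3 - <<'E'
from h import *
plan([0.483,0.0107,0.1145],28.4)
E
```

```text
t 14.5 p [0.4848 0.0105 0.1169] yaw 89.57 y [ 0.006 -0.    -1.   ] q [-0.03   0.003  2.122 -0.     1.011 -1.593] F [-0.23 -0.59 11.37] T [-0.082  0.214 -0.072] w 0.148
delta tool now [0.0002 0.0023 0.0018] turn cw rad 1.0675
delta after turn [-0.0015  0.0023  0.0011]
```

The turn is free so far: 22° done with negligible side force and moment. Continuing.

arm_command(deltas=[[0, 0, 0, 0.1], [0, 0, 0, 0.12], [0, 0, 0, 0.12], [0, 0, 0, 0.12], [0, 0, 0, 0.12], [0, 0, 0, 0.12], [0, 0, 0, 0.12], [0, 0, 0, 0.1], [0, 0, 0, 0]])

```text
time: 15.62
tool_pos: [0.4852, 0.0103, 0.117]
tcp_rot: [-1.514, -0.508, 0.499]
wrist_force: [-0.4, -0.3, 10.4]
width: 0.145
```

```bash
python3 - <<'E'
from h import *
plan([0.483,0.0107,0.1145],28.4)
E
```

```text
t 15.625 p [0.4852 0.0103 0.117 ] yaw 36.86 y [ 0.006 -0.    -1.   ] q [-0.03   0.003  2.122 -0.     1.01  -0.673] F [-0.39 -0.32 10.41] T [-0.077  0.042 -0.025] w 0.145
delta tool now [-0.0015  0.0025  0.0016] turn cw rad 0.1476
delta after turn [-0.0018  0.0025  0.0014]
```

arm_command(deltas=[[0, 0, 0, 0.06], [0, 0, 0, 0.05], [0, 0, 0, 0.03], [0, 0, 0, 0.02], [0, 0, 0, 0.02], [0, 0, 0, 0]])

```text
time: 16.38
tool_pos: [0.4846, 0.0102, 0.117]
tcp_rot: [-1.542, -0.369, 0.361]
wrist_force: [-1.8, 0.0, 12.0]
width: 0.149
```

```bash
python3 - <<'E'
from h import *
plan([0.483,0.0107,0.1145],28.4)
E
```

```text
t 16.375 p [0.4846 0.0102 0.117 ] yaw 26.66 y [ 0.005 -0.001 -1.   ] q [-3.000e-02  3.000e-03  2.122e+00 -1.000e-03  1.012e+00 -4.940e-01] F [-1.77  0.   12.04] T [-0.151  0.353  0.454] w 0.149
delta tool now [-0.0012  0.0024  0.0012] turn cw rad -0.0304
delta after turn [-0.0011  0.0024  0.0012]
```

A moment of 0.45 Nm about z, at nearly the stop angle: the lugs are at the stop. Now pressing home.

arm_command(deltas=[[0, 0.001, 0, 0.02], [0, 0.001, 0, 0], [0, 0.0005, 0, 0], [0, 0, 0, 0], [0, 0, 0, 0]])

```text
time: 17.0
tool_pos: [0.4848, 0.0101, 0.1167]
tcp_rot: [-1.545, -0.354, 0.347]
wrist_force: [-8.1, -0.8, 26.0]
width: 0.149
```

```bash
python3 - <<'E'
from h import *
plan([0.483,0.0107,0.1145],28.4)
E
```

```text
t 17.0 p [0.4848 0.0101 0.1167] yaw 25.6 y [ 0.005 -0.002 -1.   ] q [-3.000e-02  4.000e-03  2.122e+00 -2.000e-03  1.011e+00 -4.750e-01] F [-8.1 -0.8 26. ] T [-0.151  1.59   0.85 ] w 0.149
delta tool now [-0.0014  0.0022  0.0013] turn cw rad -0.0488
delta after turn [-0.0013  0.0022  0.0014]
```

```bash
python3 - <<'E'
from h import *
c=read_camera("scene"); s,p,R=pose()
im=c["color"]
for zt in(.105,.107,.110):
    t=np.linspace(0,2*np.pi,400); 
    q=proj(c,np.array([.483,.0107,zt+.003])+.03*np.c_[np.cos(t),np.sin(t),0*t]); print(zt,q.min(0).round(2),q.max(0).round(2),"underside bottom",proj(c,[.513,.0107,zt-.005])[0].round(2))
crop=cv2.cvtColor(im[120:184,218:296],cv2.COLOR_RGB2BGR)
cv2.imwrite("pics/home1.png",cv2.resize(crop,(780,600) if 0 else (731,600),interpolation=cv2.INTER_CUBIC))
E
```

```text
0.105 [241.75 141.27] [262.33 155.89] underside bottom [251.63 157.81]
0.107 [241.74 140.78] [262.35 155.41] underside bottom [251.63 157.33]
0.11 [241.73 140.05] [262.37 154.68] underside bottom [251.64 156.61]
```

View pics/home1.png

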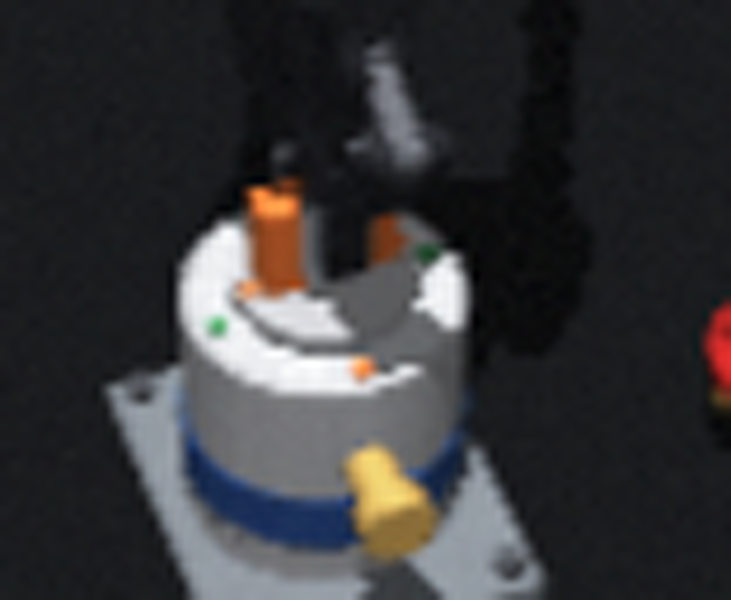

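```bash
python3 - <<'E'
from h import *
c=read_camera("scene"); im=c["color"].astype(int); hsv=cv2.cvtColor(c["color"],cv2.COLOR_RGB2HSV).astype(int)
print(np.round(ray(c,[244.4,150.6],.108),4))
w=((hsv[...,0]<17)&(hsv[...,1]>90)&(hsv[...,2]>140)); sl=np.s_[148:154,240:254]
print(hsv[sl][...,1]);print(hsv[sl][...,2])
# shoulder front side band columns
for u in(247,249,251,253): print(u,[int(x) for x in im[150:164,u].mean(1)])
P=ray(c,[[244.4,150.6]],.108)[0]-[.483,.0107,.108]; print(np.degrees(np.arctan2(P[1],P[0])),np.hypot(P[0],P[1]))
E
```

```text
[[ 0.4927 -0.0111  0.108 ]]
[[  4   4   4   3  40 169 197 199 200 184  56  27  24  26]
 [  5   4   4   7  28 128 195 197 200 198 107   7  26  36]
 [  3   3   6  72 139 152 174 199 200 199 131  10  14  14]
 [  4   4  10  60 111  72  91 115  46   9   7   8   8   8]
 [  2   3   8  13   7   4   2   4   5   5   7   6   7  10]
 [ 12  22   7   9   7   8   8   7   6   7   6   6   5   6]]
[[240 240 239 231 183 137 145 154 152 141 114  94  53  20]
 [240 240 230 224 191 147 145 153 152 148 119 105  68  28]
 [243 244 218 185 233 201 151 154 148 169 136  98  91  88]
 [240 240 184 197 216 199 168 171 178 201 153  94  94  94]
 [244 247 191 122 192 218 217 216 220 221 217 215 216 156]
 [233 231 232 177 141 200 225 226 225 223 224 223 225 161]]
247 [87, 129, 215, 222, 211, 130, 110, 240, 239, 237, 230, 203, 131, 118]
249 [95, 197, 218, 219, 220, 193, 130, 175, 240, 247, 240, 224, 134, 119]
251 [95, 92, 211, 220, 220, 215, 139, 113, 242, 249, 244, 229, 140, 122]
253 [85, 92, 153, 159, 214, 218, 138, 106, 232, 237, 238, 230, 142, 120]
-65.99108565045107 0.02389209760626675
```

The push rose to 26 N, but the TCP is still about 2 mm above home. The stop torque of 0.85 Nm is probably holding the cap up by friction, and there is a side force of -8 N in x. I'll ease the turn, shift by -x, and press again.

arm_command(deltas=[[-0.0013, 0, 0.0006, -0.05], [0, 0, 0, -0.03], [0, 0, 0, 0], [0, 0, 0, 0]], newtons=110)

```text
time: 17.6
tool_pos: [0.4844, 0.0103, 0.1151]
tcp_rot: [-1.534, -0.417, 0.405]
wrist_force: [0.7, -0.8, 11.9]
width: 0.144
```

```bash
python3 - <<'E'
from h import *
plan([0.483,0.0107,0.1145],28.4)
E
```

```text
t 17.6 p [0.4844 0.0103 0.1151] yaw 30.03 y [ 0.008 -0.001 -1.   ] q [-0.03   0.003  2.126 -0.     1.005 -0.554] F [ 0.68 -0.8  11.89] T [-0.108  0.013  0.019] w 0.144
delta tool now [-0.001   0.0005  0.001 ] turn cw rad 0.0284
delta after turn [-0.001   0.0005  0.001 ]
```

Confirmed: it sank to 0.1151 and the side force is gone. Press down onto the collar.

arm_command(deltas=[[0, 0.001, 0, 0], [0, 0.001, 0, 0], [0, 0.001, 0, 0], [0, 0, 0, 0], [0, 0, 0, 0]])

```text
time: 18.23
tool_pos: [0.4847, 0.0103, 0.1145]
tcp_rot: [-1.534, -0.417, 0.405]
wrist_force: [-6.1, -0.6, 27.8]
width: 0.146
```

```bash
python3 - <<'E'
from h import *
plan([0.483,0.0107,0.1145],28.4)
E
```

```text
t 18.225 p [0.4847 0.0103 0.1145] yaw 30.03 y [ 0.008 -0.001 -1.   ] q [-0.03   0.005  2.126 -0.     1.004 -0.554] F [-6.08 -0.64 27.78] T [-0.105  1.41   0.046] w 0.146
delta tool now [-0.0012 -0.      0.0012] turn cw rad 0.0285
delta after turn [-0.0013 -0.      0.0012]
```

Shoulder is on the collar: TCP 0.1145 as predicted, 28 N. Now the final turn up to the stop.

arm_command(deltas=[[-0.0005, 0, 0.0003, 0.02], [0, 0, 0, 0.02], [0, 0, 0, 0.015], [0, 0, 0, 0], [0, 0, 0, 0]])

```text
time: 18.85
tool_pos: [0.4847, 0.01, 0.1145]
tcp_rot: [-1.543, -0.376, 0.362]
wrist_force: [-2.7, -0.7, 25.3]
width: 0.147
```

```bash
python3 - <<'E'
from h import *
plan([0.483,0.0107,0.1145],28.4)
E
```

```text
t 18.85 p [0.4847 0.01   0.1145] yaw 26.95 y [ 0.009 -0.001 -1.   ] q [-3.000e-02  4.000e-03  2.126e+00 -1.000e-03  1.002e+00 -5.000e-01] F [-2.7  -0.69 25.33] T [-0.172  1.163  0.354] w 0.147
delta tool now [-0.0012 -0.      0.0014] turn cw rad -0.0253
delta after turn [-0.0012 -0.      0.0014]
```

arm_command(deltas=[[0, 0.0005, 0, 0], [0, 0, 0, 0], [0, 0, 0, 0], [0, 0, 0, 0], [0, 0, 0, 0], [0, 0, 0, 0]])

```text
time: 19.6
tool_pos: [0.4847, 0.01, 0.1145]
tcp_rot: [-1.543, -0.376, 0.362]
wrist_force: [-4.6, -1.3, 29.1]
width: 0.144
```

```bash
python3 - <<'E'
from h import *
plan([0.483,0.0107,0.1145],28.4)
c=read_camera("scene"); im=c["color"].astype(int)
for u in(247,249,251,253,256,258): print(u,[int(x) for x in im[152:164,u].mean(1)])
for nm,P in(("collar front",[.483+.045,.0107,.1]),("shoulder under front",[.513,.0107,.1]),("shoulder top front",[.513,.0107,.108])): print(nm,proj(c,P)[0].round(2))
crop=cv2.cvtColor(c["color"][120:184,218:296],cv2.COLOR_RGB2BGR)
cv2.imwrite("pics/home2.png",cv2.resize(crop,(731,600),interpolation=cv2.INTER_CUBIC))
E
```

```text
t 19.6 p [0.4847 0.01   0.1145] yaw 26.96 y [ 0.009 -0.001 -1.   ] q [-3.000e-02  4.000e-03  2.126e+00 -1.000e-03  1.002e+00 -5.000e-01] F [-4.58 -1.31 29.11] T [-0.131  1.408  0.387] w 0.144
delta tool now [-0.0013 -0.      0.0014] turn cw rad -0.0252
delta after turn [-0.0012 -0.      0.0014]
247 [202, 220, 221, 163, 134, 232, 238, 237, 230, 203, 131, 119]
249 [211, 220, 222, 219, 136, 146, 239, 247, 240, 226, 134, 120]
251 [149, 214, 220, 219, 168, 123, 242, 249, 245, 229, 140, 119]
253 [92, 214, 169, 215, 168, 124, 201, 236, 238, 230, 141, 119]
256 [93, 91, 91, 92, 96, 102, 182, 157, 166, 220, 138, 120]
258 [93, 92, 93, 89, 88, 101, 172, 212, 230, 160, 122, 118]
collar front [251.42 161.61]
shoulder under front [251.63 157.81]
shoulder top front [251.64 155.89]
```

View pics/home2.png

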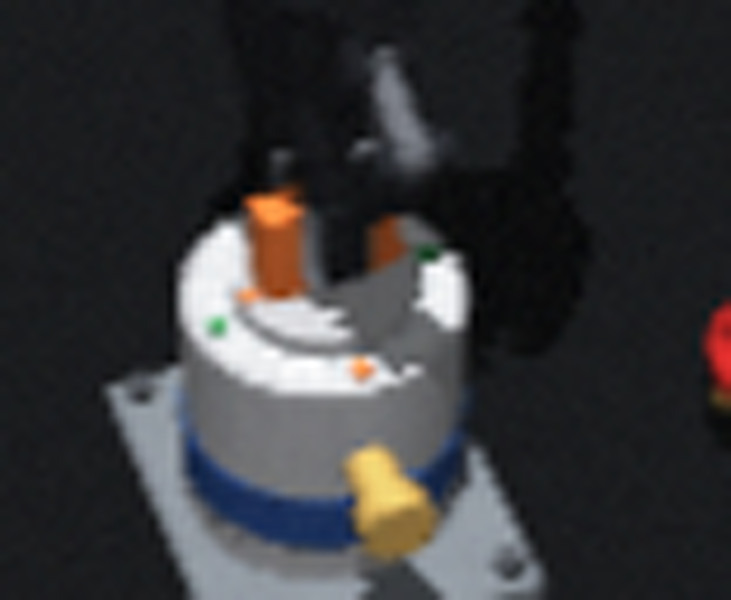

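The shoulder's front edge is at row 156.0 (predicted 155.9) and its underside at about 157.5 (predicted 157.8), so it is home. The marker on the cap points at the green dot. One more small turn, to confirm the stop by how the torque rises.

arm_command(deltas=[[0, 0, 0, 0.012], [0, 0, 0, 0], [0, 0, 0, 0], [0, 0, 0, 0]])

```text
time: 20.15
tool_pos: [0.4848, 0.01, 0.1145]
tcp_rot: [-1.544, -0.367, 0.353]
wrist_force: [-4.6, -1.0, 28.2]
width: 0.145
```

```bash
python3 - <<'E'
from h import *
plan([0.483,0.0107,0.1145],28.4)
c=read_camera("top");cv2.imwrite("pics/top_end.png",cv2.cvtColor(c["color"],cv2.COLOR_RGB2BGR))
E
```

```text
t 20.15 p [0.4848 0.01   0.1145] yaw 26.31 y [ 0.009 -0.001 -1.   ] q [-3.000e-02  4.000e-03  2.126e+00 -1.000e-03  1.002e+00 -4.880e-01] F [-4.56 -1.03 28.23] T [-0.136  1.377  0.614] w 0.145
delta tool now [-0.0013 -0.      0.0014] turn cw rad -0.0365
delta after turn [-0.0013 -0.      0.0014]
```

View pics/top_end.png

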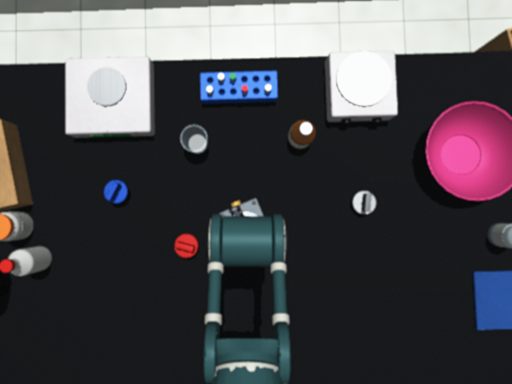

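The torque rises stiffly, 0.39 to 0.61 Nm over 0.65°, so the cap is at the stop. TCP height is unchanged at 0.1145. The top view shows the spare cap (364,203), beaker (194,139) and bottle (302,134) where they were. Handing in.

```bash
python3 - <<'E'
from workcell import job
print(job.finish_job())
E
```

```text
the job is handed in; nothing more can be done
None
```

I closed the vessel with the orange-grip cap and handed the job in at about 20 s, with the gripper still holding the cap (110 N grip) and pressing it down. The hand-in gave no verdict.

**What I did:** I gripped the bar across its thickness, lowered the lugs through the slots without contact, pushed against the spring and turned the cap clockwise about 83° to the stop.

**One problem, fixed:** On the first press home, the torque against the stop held the cap about 2 mm high by friction. I eased the turn, pressed it down, then turned it back to the stop.

**Last checks:**
- **Fully home:** TCP height was 0.1145 m, as predicted. The push was about 28 N. The shoulder's edges in the scene picture were within about 0.3 px of the prediction.
- **At the stop:** the torque rose from 0.39 to 0.61 Nm over 0.65°. The gripper ended about 2° past the expected angle, which I take as give or slip in the grip.
- **Other objects:** the spare cap, beaker and amber bottle looked unmoved in the top view.

**Not perfect:** under the push the tool leaned about 0.5° and the TCP sat about 1.7 mm in x from my estimate of the vessel's axis. A side force of about 5 N and a moment of about 1.4 Nm remained. One side of the shoulder could therefore be up to about 0.5 mm high if the cap leans with the tool.

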